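# Move the hanging parts basket to the empty hook

### The arm

A 6-joint arm with a two-finger parallel gripper is mounted at the origin on the work surface. World frame = base frame: x ahead of the robot, y to its left, z up, the work surface at z = 0. Lengths are in m, angles in rad, forces in N, time in s.
With the tool pointing down it reaches from about 0.35 to 0.725 m from the base axis. Payload 4.3 kg.
Tool frame: the origin (TCP) lies at the centre of the arm's flange, where the gripper is bolted on; the fingertips stand 173 mm ahead of it and the grasp point (between the pads) lies 155 mm ahead of it (arm.grip_point_offset is the distance from the TCP to the grasp point, in m); x points along the fingers, y is the direction in which the jaws open and shut, and the axes are right-handed (so a half turn about x gives the same grasp; the last joint's range is limited). The gripper opens to 85 mm and grips with 20 to 120 N. Pads are 22 mm wide; open, the fingers measure 114 mm over their backs; the gripper's body (76 mm by 85 mm) begins 54 mm behind the grasp point. The pads swing forward as they close: fully open they stand 13 mm farther back than shut.
Start: joints at [-1.412, 0.377, 0.081, 1.274, 0, 1.46], TCP at [0.153, -0.554, 0.405] pointing down, gripper open.
Joint ranges: [-2.72, 2.72], [-0.84, 1.66], [-1.02, 1.22], [-1.77, 2.12], [-1.37, 1.28], [-3.14, 3.14]. Speed limits (rad/s): [2.57, 2.57, 3.14, 3.14, 3.14, 3.14].

### API

Orientations are given as a unit quaternion [w, x, y, z].
In Python, from plant import arm gives the robot as it stands.
- The arm moves only by the shell command python3 -m crank 'ROWS' [OPENING] [FORCE]. ROWS is JSON, a list of rows, each an object with "xyz": the shift along the tool's x, y, z in units of 250 mm (1.0 is 250 mm), a list of three; "angular": the turn, a rotation vector about the tool's x, y, z in units of 30 degrees (1.0 is 30 degrees), a list of three. In form: [{"xyz": [x, y, z], "angular": [wx, wy, wz]}, ...]. A call has 1 to 12 rows; each row is the pose to reach, as a shift and turn from the pose commanded when the call began, along the tool's axes at that moment; what a row does not reach only later rows make up. A row lasts 1/8 s, in which the tool goes at most 62.5 mm and 10.7 degrees, less where a joint would pass 70% of its speed; a pose out of reach is approached as far as the arm can. A call with a number of a shift or a turn outside -1 to 1 is refused whole. A call with a gripper value outside its range is refused whole. OPENING is the closure, from -1 (fully open) to 1 (shut), set as the call begins (- or left out, the last holds). The fingers move at their own pace and stop on an object; FORCE is the grip in N (left out, the last holds). Time passes only in rows, so rows that repeat a pose let the fingers close. It gives the time, the measured TCP pose, the force and the opening at its end, in the units of the state.
- arm.get_obs(): the state, without advancing time (a new reading comes with each control period).
- arm.snapshot(name): name is "scene" or "top" or "wrist"; returns the picture (420x560x3 uint8, blue, green, red); there is no depth.
- arm.calibration(name): a dict with "intrinsics" (3x3 intrinsics, pixels), "rvec" (rotation vector, rad) and "tvec" (3), from world to camera coordinates, as OpenCV has them. Camera axes: x right, y down, z forward; pixel columns grow to the right and rows downward; lengths in m; the calibration is good to about 2 mm. A picture is of the moment at which its call begins: read the wrist's pose just before it. calibration takes no time and is no camera call; for the wrist camera it gives the pose at the moment of the call.
- arm.sign_off(): hands the job in, once; it reports no verdict.
The state is a dict: "time_s": time; "qpos": joint angles; "joint_vel": joint speeds; "joint_efforts": joint torques, N m; "eef_pos": TCP position; "ee_rot": TCP orientation; "wrist_force": force on the tool from outside, world axes, zero at the start; "torque": the same for the moment, N m; "opening": finger opening in m.
Only numpy, scipy, OpenCV 4.12 (cv2) and the standard library are available. Lean on these libraries where they do the work, as an engineer would, in place of code of your own. Each camera call takes 0.05 s, during which the arm holds its last target.

### The job

Lift the rectangular wire basket off the twin-pronged hook it hangs on and hang it by its bar in both prongs of the empty twin-pronged hook. Do not set it down on the way: carry it no lower than it hangs, and keep it level so that the bushing stays inside. Leave the round pail hanging where it is.

Things in the scene. Friction and masses are not known exactly. Their poses are not given: they have to be found in the camera images.
- basket: Rectangular steel wire basket, 100 (x) x 130 (y) x 60 mm high, 0.3-0.5 kg, hanging on one of three like hooks. Origin: middle of its hanging bar (190 mm above the bench), an 8 mm round bar along y, y -50 to +50. Rigid legs run from the bar's ends down to the middle of the 100 mm sides: a closed loop. Rim 75 mm, underside 135 mm below the origin.
- basket_grip (a point): Centre of the basket's black plastic grip block, 30 (x) x 16 (y) x 45 mm high, to be gripped from above. It sits on a 10 mm stem right over the middle of the bar, 30 to 75 mm above the bar's axis (this point is 52 mm above it). Axes as the basket's; the prong tops end 12 mm below the block.
- stand_to_seat (a point): Seat of the empty hook: where the middle of the basket's bar is when it hangs, 190 mm above the bench. Stand axes: z up, y across the two prongs, +x to the post; the open front is -x, turned up to 0.25 rad from facing the robot. Prongs: 8 mm round bars at y = -20 and +20 mm, each an open V in x-z, its bottom 12.5 mm below the seat, 50 degree flanks rising to 22 mm before and behind it.
- stand_to: Fixed empty stand, origin on the bench below the seat; base plate 180 x 100 x 8 mm, 20 mm square post 105 mm behind the seat. All is below 18 mm above the seat, prongs included. The prongs pass through the basket's loop: bring the bar in along +x, raised 25 to 45 mm over the seat, from 80 mm or more in front, then lower; taking off is the reverse. The flanks guide a bar within 15 mm in x.
- bushing: Brass bushing, a ring 36 mm outside, 18 mm bore, 30 mm high, 0.12 kg, loose, standing on the basket's floor. Origin: centre of its underside.
- pail: Round aluminium pail, 108 mm across and 60 mm high, with the same bar, legs and grip block as the basket, hanging on the third stand, which is like the other two. Origin: middle of its bar. To be left alone.
Mind the look-alikes: they are no part of the job. Leave any orange or turquoise look-alike of the basket alone.

How it is judged:
By the outcome, as a careful person would: the job done as asked, in the order asked, and still so for the second after the job is handed in, with the robot touching nothing.
It also fails if it takes over 51 s, if anything falls off the work surface, if the arm or the gripper's body presses on something with over 40 N, if the wrist force passes 120 N, or if a joint passes its speed limit or range.

## Working session

There is one attempt and no reset: what is moved stays moved. The work goes in short steps, Python scripts to look and compute and a shell command to move; the robot and the scene stay as the last step left them, time stands still between calls to the robot, and variables do not carry over. Pictures are saved under pics/ and viewed, and the job is handed in when it is done.

```bash
ls; mkdir -p pics; python3 - <<'E'
from plant import arm
import cv2
o=arm.get_obs(); print({k:(v if not hasattr(v,'round') else v) for k,v in o.items()}, arm.grip_point_offset)
for n in ("scene","top","wrist"):
    c=arm.calibration(n); print(n,c)
    cv2.imwrite(f"pics/{n}0.png",arm.snapshot(n))
E
```

```text
pics
{'time_s': 0.0, 'qpos': array([-1.41227766e+00,  3.78067066e-01,  7.96080624e-02,  1.27437319e+00,
        3.15544338e-05,  1.46050460e+00]), 'joint_vel': array([ 8.78063641e-04,  2.75826113e-04,  2.24316426e-06,  3.33821222e-04,
       -1.21977392e-03, -3.29726885e-04]), 'joint_efforts': array([ 1.11749945e-03, -4.63601732e+01,  2.69877934e+01,  2.06494174e-02,
        8.15211092e-05, -2.47261403e-05]), 'eef_pos': array([ 0.15267787, -0.5540461 ,  0.40375131]), 'ee_rot': array([-0.09403303, -0.70072297, -0.09547273,  0.70073537]), 'wrist_force': array([ 0.33148104, -0.28540289, -0.15371086]), 'torque': array([0.02484235, 0.00376419, 0.01324898]), 'opening': 0.08530020295101882} 0.1547
scene {'intrinsics': array([[386.66459769,   0.        , 284.87747119],
       [  0.        , 386.66459769, 214.66184815],
       [  0.        ,   0.        ,   1.        ]]), 'rvec': array([ 2.25579089,  0.51806167, -0.23411564]), 'tvec': array([-0.45958037,  0.02280824,  1.23350856])}
top {'intrinsics': array([[495.21995857,   0.        , 278.07905379],
       [  0.        , 495.21995857, 216.0641075 ],
       [  0.        ,   0.        ,   1.        ]]), 'rvec': array([ 2.09325201, -2.1494756 ,  0.19654356]), 'tvec': array([0.04681916, 0.51395994, 1.34734748])}
wrist {'intrinsics': array([[375.86327346,   0.        , 272.36683712],
       [  0.        , 375.86327346, 207.78884779],
       [  0.        ,   0.        ,   1.        ]]), 'rvec': array([-2.30640514,  1.75710289,  0.25836893]), 'tvec': array([-0.57447294, -0.0390143 ,  0.37812562])}
```

View pics/scene0.png

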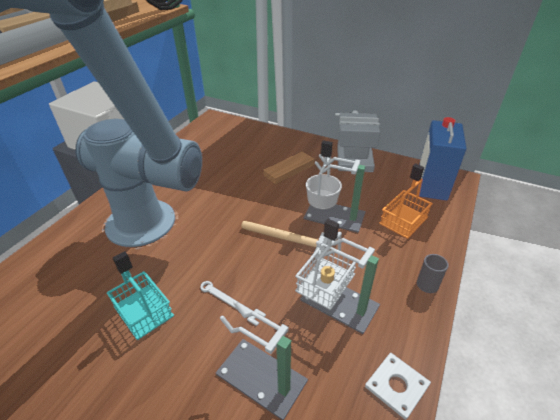

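View pics/top0.png

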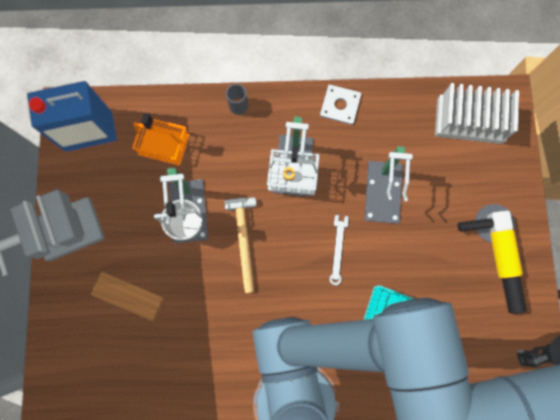

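View pics/wrist0.png

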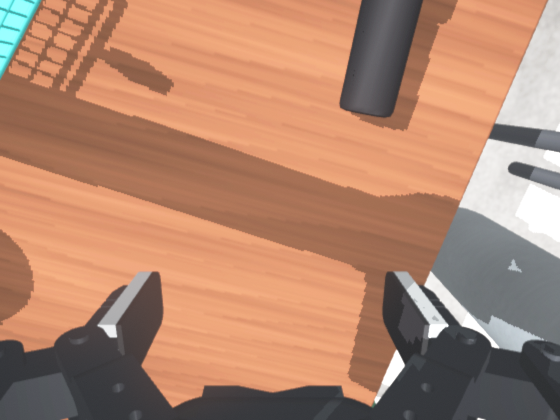

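Candidates: the grey-white wire basket with the brass bushing (scene 325,280 / top 293,175); the orange basket (scene 405,215 / top 162,140); the turquoise basket (scene 140,302 / top 390,300); and the round pail (scene 323,190 / top 183,218). By the description I choose the grey-white one. The empty hook is at scene 262,350 / top 395,180. I'll check both in enlarged crops.

```bash
python3 - <<'E'
import cv2
t=cv2.imread("pics/top0.png"); s=cv2.imread("pics/scene0.png")
cv2.imwrite("pics/c1.png",cv2.resize(t[110:230,260:440],None,fx=4.4,fy=4.4,interpolation=cv2.INTER_CUBIC))
cv2.imwrite("pics/c2.png",cv2.resize(s[210:410,205:395],None,fx=3,fy=3,interpolation=cv2.INTER_CUBIC))
E
```

```text
(no output)
```

View pics/c1.png

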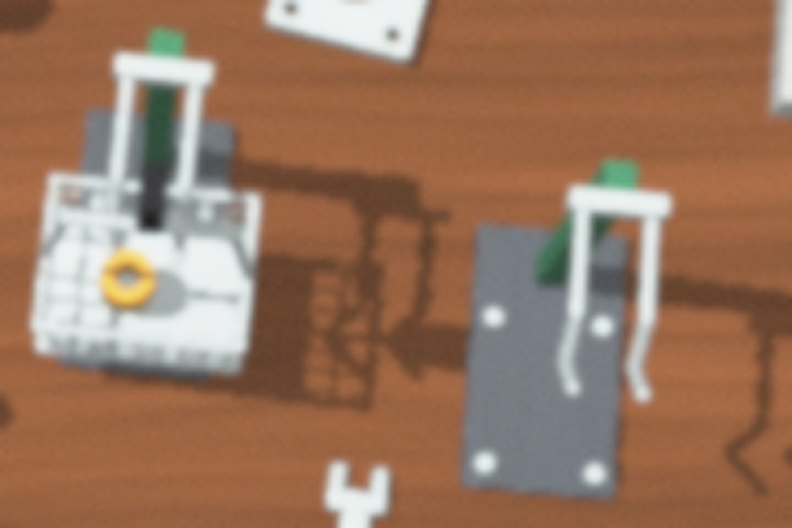

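View pics/c2.png

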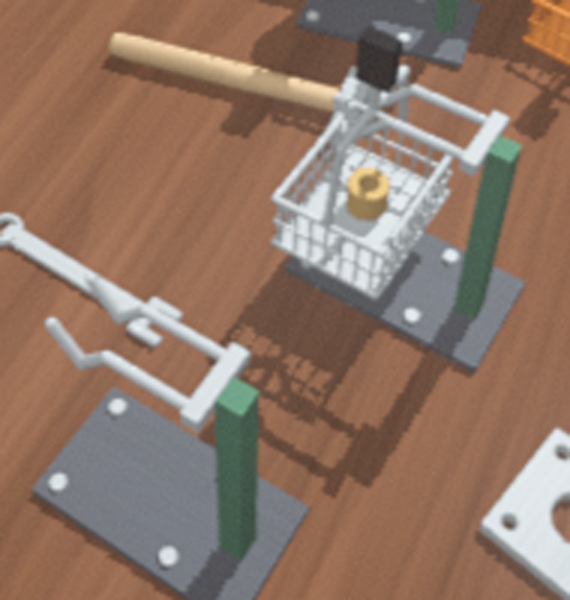

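```bash
python3 - <<'E'
import cv2
t=cv2.imread("pics/top0.png"); s=cv2.imread("pics/scene0.png")
def c(im,x,y,w,h,f,n):
    o=cv2.resize(im[y:y+h,x:x+w],None,fx=f,fy=f,interpolation=cv2.INTER_LANCZOS4)
    for i in range(0,w,10): cv2.putText(o,str(x+i),(int(i*f),10),0,.35,(0,255,255),1); cv2.line(o,(int(i*f),12),(int(i*f),18),(0,255,255),1)
    for i in range(0,h,10): cv2.putText(o,str(y+i),(0,int(i*f)+4),0,.35,(0,255,255),1); cv2.line(o,(24,int(i*f)),(30,int(i*f)),(0,255,255),1)
    cv2.imwrite(f"pics/{n}.png",o)
c(t,360,140,60,90,6.5,"t_to"); c(t,262,112,64,86,6.5,"t_from")
c(s,215,310,95,100,6,"s_to"); c(s,295,215,90,115,5,"s_from")
E
```

```text
(no output)
```

View pics/t_to.png

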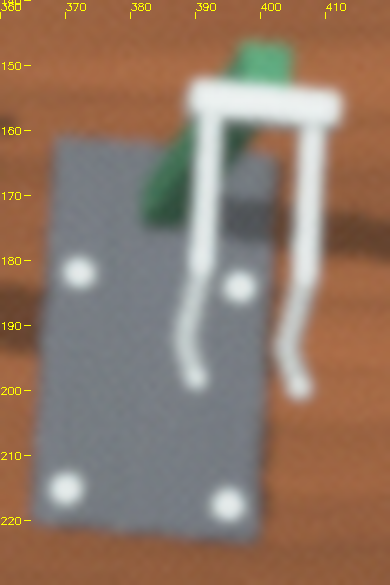

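View pics/t_from.png

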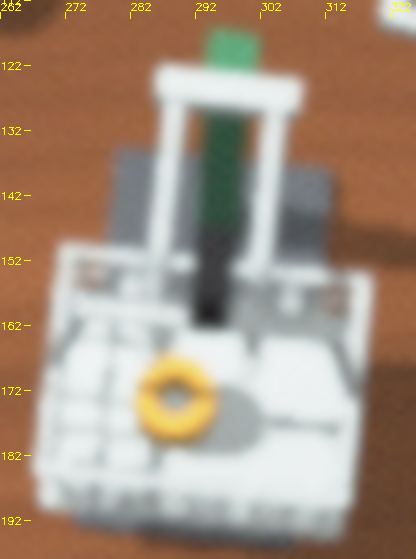

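View pics/s_to.png

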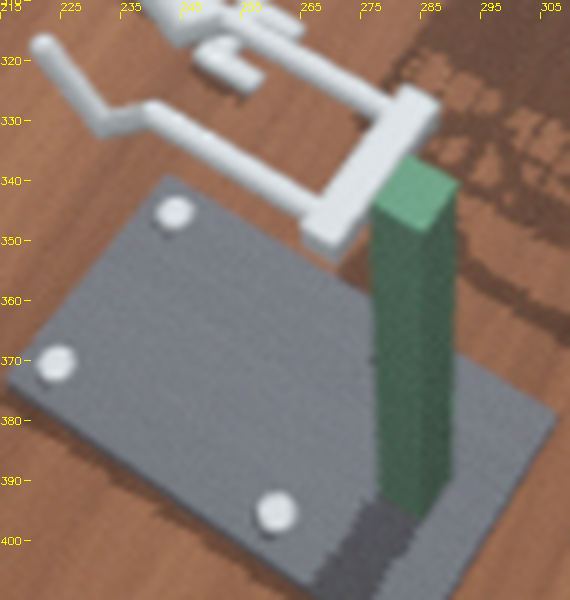

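View pics/s_from.png

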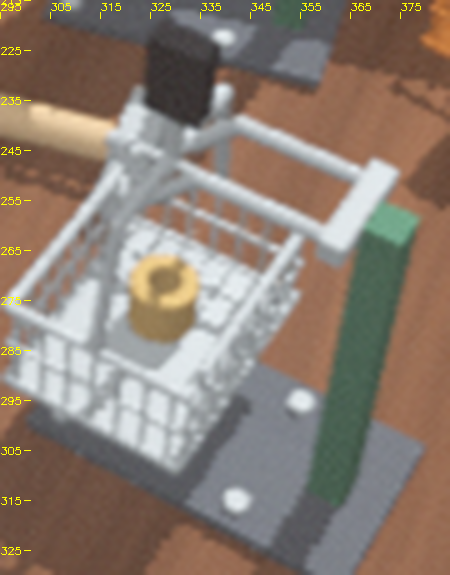

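```bash
cat > h.py <<'E'
import numpy as np, cv2
from scipy.optimize import least_squares
from scipy.spatial.transform import Rotation as R
TOP=dict(K=None)
def proj(c,P):
    return cv2.projectPoints(np.asarray(P,float),c["rvec"],c["tvec"],c["intrinsics"],None)[0][:,0]
def fit(obs,cals,x0,extra=1):
    # obs: list (camname, local xyz [plate pts flagged], pixel, isplate)
    def res(p):
        r=[]
        Rz=R.from_euler('z',p[2]).as_matrix()
        for cam,L,px,pl in obs:
            L=np.array(L,float)
            if pl: L[0]+=p[3]
            W=Rz@L+[p[0],p[1],0]
            r+=list(proj(cals[cam],[W])[0]-px)
        return np.array(r)
    s=least_squares(res,x0,loss='soft_l1')
    return s.x,res(s.x).reshape(-1,2)
E
python3 - <<'E'
from h import *
from plant import arm
cals={n:arm.calibration(n) for n in("top","scene")}
for n,c in cals.items(): print(n,-cv2.Rodrigues(c["rvec"])[0].T@c["tvec"])
zt=.19+.0137; zb=.19-.0125
T,S="top","scene"
o=[(T,(-.022,.02,zt),(390,198),0),(T,(-.022,-.02,zt),(406,199.3),0),(T,(.022,.02,zt),(391.3,181.5),0),(T,(.022,-.02,zt),(407.2,182.7),0),
(T,(0,.02,zb),(388.5,192),0),(T,(0,-.02,zb),(403.7,193),0),
(T,(.09,.05,.008),(368.5,161),1),(T,(.09,-.05,.008),(402,164.5),1),(T,(-.09,-.05,.008),(400,223),1),(T,(-.09,.05,.008),(365.5,220),1),
(S,(-.022,-.02,zt),(221.5,317),0),(S,(0,-.02,zb),(231.5,331.5),0),(S,(.022,-.02,zt),(240,328.5),0),
(S,(-.09,.05,.008),(242,339.5),1),(S,(-.09,-.05,.008),(215.5,373),1),(S,(.09,.05,.008),(308,379),1)]
p,r=fit(o,cals,[.55,-.25,0,.05]); print("to",p.round(4));print(r.round(1).tolist())
def show(p):
    Rz=R.from_euler('z',p[2]).as_matrix()
E
```

```text
top [0.25440866 0.03241364 1.41983016]
scene [ 0.80954695 -0.60936714  0.84058499]
to [ 0.5429 -0.2724 -0.1178  0.0451]
[[0.3, 0.3], [0.2, 0.4], [-0.2, -0.1], [-0.2, 0.1], [-0.0, 0.2], [0.3, 0.6], [-0.1, -0.5], [0.2, -1.1], [-0.6, 0.1], [-0.7, 0.0], [0.1, 1.2], [0.5, -0.3], [-0.0, 0.7], [0.3, -0.9], [-0.8, 0.2], [-0.1, -0.1]]
```

```bash
python3 - <<'E'
from h import *
from plant import arm
cals={n:arm.calibration(n) for n in("top","scene")}
T,S="top","scene"
g=.19+.0525
o=[(T,(0,0,g),(294.5,154.5),0),(S,(0,0,g),(331.5,230.5),0),
(T,(.05,.065,.115),(272.5,150),0),(T,(.05,-.065,.115),(319,154.5),0),
(S,(-.05,-.065,.115),(331.5,293),0),(S,(-.05,.065,.115),(297,275),0)]
# which scene corners? print projections
p,r=fit(o[:4],cals,[.55,0,0,0]); print("basket",p.round(4),r.round(1).tolist())
Rz=R.from_euler('z',p[2]).as_matrix()
for L in [(.05,.065,.115),(.05,-.065,.115),(-.05,.065,.115),(-.05,-.065,.115),(-.05,.065,.055),(-.05,-.065,.055)]:
    W=Rz@np.array(L)+[p[0],p[1],0]; print(L,proj(cals[T],[W])[0].round(1),proj(cals[S],[W])[0].round(1))
zt=.2037
o=[(T,(.09,.05,.008),(281,134.5),1),(T,(.09,-.05,.008),(313,138),1),(S,(.09,.05,.008),(379,304.5),1)]
p,r=fit(o,cals,[.55,0,0,.045]); print("from",p,r)
o=[(*a[:1],(a[1][0]+.045,*a[1][1:]),*a[2:]) for a in o]
for a in [(T,(.09,.05,.008),(281,134.5),0)]: pass
o=[(x[0],x[1],x[2],0) for x in o]
p,r=fit(o,cals,[.55,0,0]); print("from",p.round(4),r.round(1).tolist())
E
```

```text
basket [ 0.6317 -0.0127 -0.1386  0.    ] [[0.4, 0.2], [-0.4, -0.6], [-0.4, -0.8], [0.1, -0.3]]
(0.05, 0.065, 0.115) [272.1 149.2] [357.5 259.3]
(0.05, -0.065, 0.115) [319.1 154.2] [332.3 295.1]
(-0.05, 0.065, 0.115) [267.9 184.2] [322.4 243.2]
(-0.05, -0.065, 0.115) [315.5 189.4] [295.3 275.9]
(-0.05, 0.065, 0.055) [268.4 189.5] [321.  258.6]
(-0.05, -0.065, 0.055) [314.1 194.5] [294.9 291.3]
from [ 1.05351194 -0.06927779 -0.1334895  -0.38230629] [[-0.38928064  0.21328394]
 [ 0.86407374  0.06493582]
 [ 0.33574153 -0.21069279]]
from [ 0.63   -0.0124 -0.1335] [[-0.4, 0.2], [0.9, 0.1], [0.3, -0.2]]
```

```bash
cat >> h.py <<'E'
def ray(c,px,z):
    Rm=cv2.Rodrigues(c["rvec"])[0]; C=-Rm.T@c["tvec"]
    d=Rm.T@np.linalg.solve(c["intrinsics"],[*px,1.]); return C+d*(z-C[2])/d[2]
def togo(o,W,yaw,dz=.1547):
    """grasp point target W (world), tool down, jaws along basket y -> row units from the current measured pose"""
    q=o["ee_rot"]; Rc=R.from_quat([q[1],q[2],q[3],q[0]]).as_matrix()
    best=None
    for s in(1,-1):
        y=s*np.array([-np.sin(yaw),np.cos(yaw),0]); x=np.array([0,0,-1.]); Rt=np.c_[x,y,np.cross(x,y)]
        w=R.from_matrix(Rc.T@Rt).as_rotvec()
        if best is None or np.linalg.norm(w)<np.linalg.norm(best): best=w
    d=Rc.T@(np.array(W)+[0,0,dz]-o["eef_pos"])
    return (d/.25).round(4), (best/np.radians(30)).round(4)
E
python3 - <<'E'
from h import *
from plant import arm
S=arm.calibration("scene")
print("turq floor corners",[ray(S,p,.0).round(3) for p in[(128,332),(172,315),(155,285),(112,300)]],"rim/grip",ray(S,(123,262),.15).round(3))
o=arm.get_obs()
q=o["ee_rot"];print(R.from_quat([q[1],q[2],q[3],q[0]]).as_matrix().round(3))
th=-.135
W=np.array([.6315,-.0125,.35]); print(togo(o,W,th))
E
```

```text
turq floor corners [array([ 0.242, -0.32 ,  0.   ]), array([ 0.308, -0.234,  0.   ]), array([ 0.207, -0.178,  0.   ]), array([ 0.138, -0.266,  0.   ])] rim/grip [ 0.202 -0.235  0.15 ]
[[-0.     0.266 -0.964]
 [ 0.002 -0.964 -0.266]
 [-1.    -0.002 -0.   ]]
(array([-0.4   , -1.5807, -2.422 ]), array([7.711e-01, 2.000e-04, 3.000e-03]))
```

```bash
G='[{"xyz":[-0.3,-0.1,-0.1],"angular":[0,0,0]},{"xyz":[-0.35,-0.2,-0.3],"angular":[0,0,0]},{"xyz":[-0.4,-0.35,-0.5],"angular":[0,0,0]},{"xyz":[-0.4,-0.5,-0.75],"angular":[0,0,0]},{"xyz":[-0.4,-0.52,-0.8],"angular":[0,0,0]},{"xyz":[-0.4,-0.52,-0.8],"angular":[0,0,0]}]'; true
python3 -m crank '[{"xyz":[-0.3,-0.1,-0.1],"angular":[0,0,0]},{"xyz":[-0.35,-0.2,-0.3],"angular":[0,0,0]},{"xyz":[-0.4,-0.35,-0.5],"angular":[0,0,0]},{"xyz":[-0.4,-0.5,-0.75],"angular":[0,0,0]},{"xyz":[-0.4,-0.52,-0.8],"angular":[0,0,0]},{"xyz":[-0.4,-0.52,-0.8],"angular":[0,0,0]}]' -1
python3 -m crank '[{"xyz":[0,-0.13,-0.2],"angular":[0,0,0]},{"xyz":[0,-0.26,-0.4],"angular":[0,0,0]},{"xyz":[0,-0.39,-0.6],"angular":[0,0,0]},{"xyz":[0,-0.52,-0.8],"angular":[0,0,0]},{"xyz":[0,-0.52,-0.8],"angular":[0,0,0]},{"xyz":[0,-0.52,-0.8],"angular":[0,0,0]}]'
python3 - <<'E'
from h import *
from plant import arm
o=arm.get_obs(); print(o["time_s"],o["eef_pos"]); print(togo(o,[.6315,-.0125,.35],-.135))
E
```

```text
time_s: 0.9
eef_pos: [0.3122, -0.3743, 0.5048]
ee_rot: [0.096, 0.701, 0.096, -0.701]
wrist_force: [-0.4, -1.0, 0.0]
opening: 0.0854
time_s: 1.65
eef_pos: [0.469, -0.1983, 0.5043]
ee_rot: [-0.095, -0.7, -0.094, 0.701]
wrist_force: [0.4, -0.0, -0.3]
opening: 0.0852
1.65 [ 0.46902354 -0.19833299  0.50432841]
(array([-0.0026, -0.5445, -0.8237]), array([ 0.7702,  0.0022, -0.0009]))
```

```bash
python3 -m crank '[{"xyz":[0,-0.14,-0.2],"angular":[0.2,0,0]},{"xyz":[0,-0.28,-0.41],"angular":[0.4,0,0]},{"xyz":[0,-0.42,-0.62],"angular":[0.6,0,0]},{"xyz":[0,-0.54,-0.82],"angular":[0.77,0,0]},{"xyz":[0,-0.545,-0.824],"angular":[0.77,0,0]},{"xyz":[0,-0.545,-0.824],"angular":[0.77,0,0]},{"xyz":[0,-0.545,-0.824],"angular":[0.77,0,0]}]'
python3 - <<'E'
from h import *
from plant import arm
o=arm.get_obs(); print(o["time_s"],o["eef_pos"],o["qpos"].round(2)); print(togo(o,[.6315,-.0125,.246],-.135))
c=arm.calibration("wrist"); im=arm.snapshot("wrist")
Rz=R.from_euler('z',-.135).as_matrix()
for sx in(-.015,.015):
  for sy in(-.008,.008):
    u=proj(c,[Rz@[sx,sy,.265]+[.6315,-.0125,0]])[0]; print(u); cv2.circle(im,tuple(int(v) for v in u),2,(0,0,255),-1)
cv2.imwrite("pics/w1.png",im); cv2.imwrite("pics/s1.png",arm.snapshot("scene"))
E
```

```text
time_s: 2.52
eef_pos: [0.6302, -0.0186, 0.5054]
ee_rot: [-0.047, 0.706, -0.045, -0.705]
wrist_force: [0.1, -0.2, -0.1]
opening: 0.0854
2.525 [ 0.63017513 -0.01858846  0.50539582] [-0.13  0.52  0.56  1.61  0.    3.14]
(array([ 0.4189, -0.0235, -0.0019]), array([ 0.0101, -0.0009,  0.0061]))
[274.68971145 244.70898008]
[247.99615247 244.56455642]
[275.04940805 196.3126216 ]
[247.29874029 196.16284872]
```

View pics/w1.png

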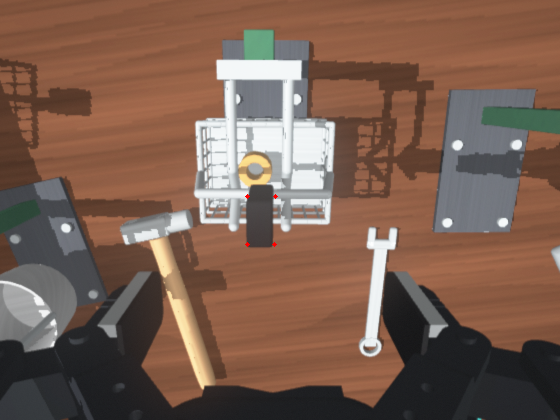

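Joint 6 has reached its limit at 3.14, so I'll use the half-turn-equivalent grasp and turn back 180° in 30° calls. The view confirms that the basket with the brass ring (255,170) hangs with its black block at (260,215).

```bash
for i in 1 2 3 4 5; do python3 -m crank '[{"xyz":[0,0,0],"angular":[-0.34,0,0]},{"xyz":[0,0,0],"angular":[-0.67,0,0]},{"xyz":[0,0,0],"angular":[-1,0,0]}]' | head -2; done
python3 - <<'E'
from h import *
from plant import arm
o=arm.get_obs(); print(o["time_s"],o["eef_pos"],o["qpos"].round(2)); print(togo(o,[.6315,-.0125,.35],-.135))
E
```

```text
time_s: 3.0
eef_pos: [0.6304, -0.0174, 0.5054]
time_s: 3.38
eef_pos: [0.6304, -0.0173, 0.5054]
time_s: 3.75
eef_pos: [0.6304, -0.0173, 0.5054]
time_s: 4.12
eef_pos: [0.6304, -0.0173, 0.5053]
time_s: 4.5
eef_pos: [0.6304, -0.0173, 0.5054]
4.5 [ 0.63040209 -0.01730313  0.50536469] [-0.13  0.52  0.56  1.61  0.    0.52]
(array([ 0.0027,  0.018 , -0.008 ]), array([-9.752e-01, -5.000e-04, -6.900e-03]))
```

```bash
python3 -m crank '[{"xyz":[0,0.018,-0.008],"angular":[-0.33,0,0]},{"xyz":[0,0.018,-0.008],"angular":[-0.66,0,0]},{"xyz":[0,0.018,-0.008],"angular":[-0.975,0,0]},{"xyz":[0,0.018,-0.008],"angular":[-0.975,0,-0.007]},{"xyz":[0,0.018,-0.008],"angular":[-0.975,0,-0.007]}]'
python3 - <<'E'
from h import *
from plant import arm
o=arm.get_obs(); print(o["time_s"],o["eef_pos"],o["qpos"].round(2)); print(togo(o,[.6315,-.0125,.246],-.135))
c=arm.calibration("wrist"); im=arm.snapshot("wrist")
print("cam",-cv2.Rodrigues(c["rvec"])[0].T@c["tvec"])
Rz=R.from_euler('z',-.135).as_matrix()
big=cv2.resize(im,None,fx=1,fy=1)
P=[]
for z in(.265,.22):
 for sx,sy in((-.015,-.008),(-.015,.008),(.015,.008),(.015,-.008)):
    P.append(Rz@[sx,sy,z]+[.6315,-.0125,0])
u=proj(c,P); print(u.round(1).tolist())
cx,cy=u.mean(0).astype(int); x0,y0=max(cx-60,0),max(cy-50,0); 
crop=cv2.resize(im[y0:y0+110,x0:x0+130],None,fx=5,fy=5,interpolation=cv2.INTER_CUBIC)
for k in(0,4): cv2.polylines(crop,[((u[k:k+4]-[x0,y0]+.5)*5).astype(np.int32)],True,(0,0,255) if k==0 else (0,255,0),1)
cv2.imwrite("pics/w2.png",im); cv2.imwrite("pics/w2c.png",crop); print(x0,y0)
E
```

```text
time_s: 5.12
eef_pos: [0.6319, -0.0121, 0.5051]
ee_rot: [0.705, 0.05, 0.706, -0.05]
wrist_force: [-0.8, 0.6, -0.1]
opening: 0.0854
5.125 [ 0.63188642 -0.01212913  0.50507578] [-0.12  0.52  0.57  1.62  0.    0.02]
(array([ 0.4175, -0.0017, -0.0011]), array([-0.0142, -0.001 , -0.0001]))
cam [ 0.55829163 -0.00236588  0.474196  ]
[[259.5, 202.8], [287.2, 202.6], [287.0, 250.7], [260.4, 250.9], [261.8, 185.2], [284.9, 185.0], [284.8, 226.0], [262.4, 226.1]]
213 166
```

View pics/w2c.png

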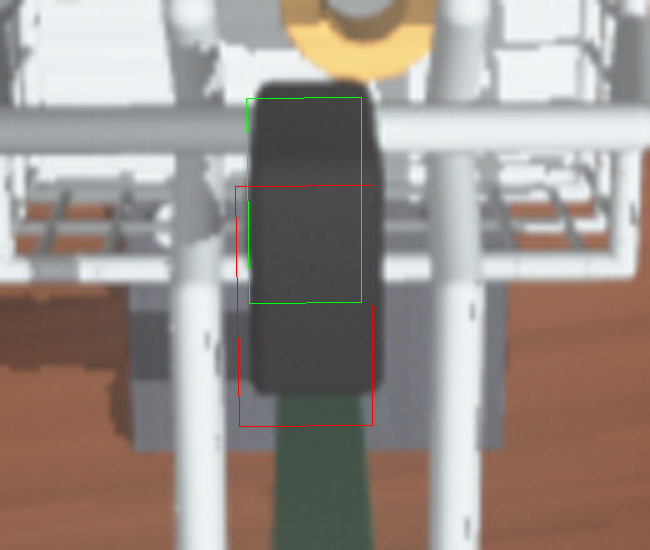

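The block (crop centre 317,277) lies about 1.4 mm to +y and 3 mm to −x of my estimate. I'll correct for that and descend.

```bash
python3 - <<'E'
from h import *
from plant import arm
o=arm.get_obs(); print(togo(o,[.629,-.011,.243],-.135))
E
```

```text
(array([ 0.4291,  0.0024, -0.0121]), array([-0.013 , -0.0012, -0.0002]))
```

```bash
python3 -m crank '[{"xyz":[0,0.002,-0.012],"angular":[-0.013,0,0]},{"xyz":[0.1,0.002,-0.012],"angular":[-0.013,0,0]},{"xyz":[0.2,0.002,-0.012],"angular":[-0.013,0,0]},{"xyz":[0.3,0.002,-0.012],"angular":[-0.013,0,0]},{"xyz":[0.37,0.002,-0.012],"angular":[-0.013,0,0]},{"xyz":[0.42,0.002,-0.012],"angular":[-0.013,0,0]},{"xyz":[0.429,0.002,-0.012],"angular":[-0.013,0,0]},{"xyz":[0.429,0.002,-0.012],"angular":[-0.013,0,0]},{"xyz":[0.429,0.002,-0.012],"angular":[-0.013,0,0]}]' -1
python3 - <<'E'
from h import *
from plant import arm
o=arm.get_obs(); print(togo(o,[.629,-.011,.243],-.135))
cv2.imwrite("pics/w3.png",arm.snapshot("wrist")); s=arm.snapshot("scene");cv2.imwrite("pics/s3.png",cv2.resize(s[170:340,250:430],None,fx=3.5,fy=3.5))
E
```

```text
time_s: 6.3
eef_pos: [0.6295, -0.0108, 0.3984]
ee_rot: [0.706, 0.047, 0.705, -0.047]
wrist_force: [0.4, 0.0, 1.0]
opening: 0.0855
(array([ 0.0028, -0.001 , -0.0017]), array([ 0.0044,  0.0014, -0.0003]))
```

View pics/w3.png

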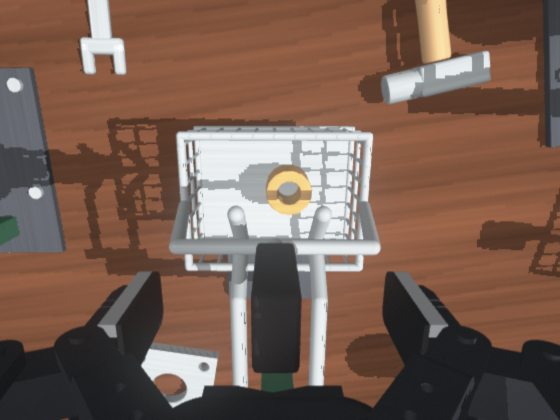

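View pics/s3.png

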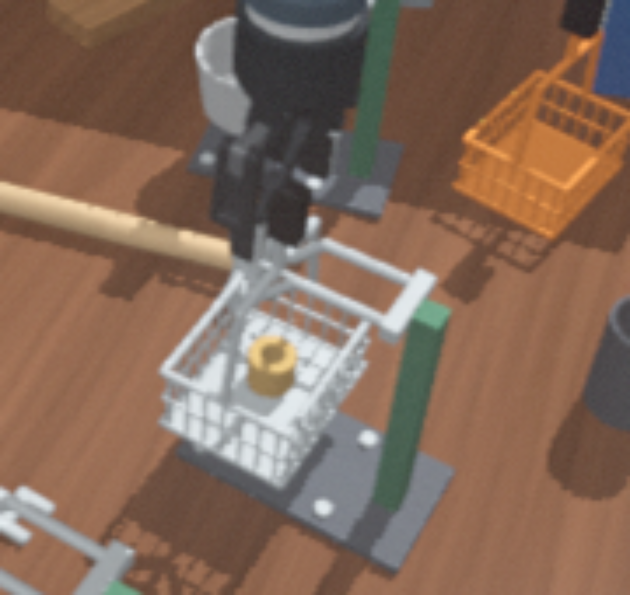

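The block (276,310) is centred between the pads (160 and 385). I'll close the gripper.

```bash
python3 -m crank '[{"xyz":[0,0,0],"angular":[0,0,0]},{"xyz":[0,0,0],"angular":[0,0,0]},{"xyz":[0,0,0],"angular":[0,0,0]},{"xyz":[0,0,0],"angular":[0,0,0]},{"xyz":[0,0,0],"angular":[0,0,0]},{"xyz":[0,0,0],"angular":[0,0,0]},{"xyz":[0,0,0],"angular":[0,0,0]},{"xyz":[0,0,0],"angular":[0,0,0]}]' 1 90
python3 - <<'E'
from h import *
from plant import arm
o=arm.get_obs(); print(o["wrist_force"],o["torque"])
cv2.imwrite("pics/w4.png",arm.snapshot("wrist"))
E
```

```text
time_s: 7.4
eef_pos: [0.6292, -0.0104, 0.3978]
ee_rot: [0.705, 0.047, 0.706, -0.046]
wrist_force: [-0.4, 5.2, 4.7]
opening: 0.0151
[-0.40596593  5.19592878  4.70141505] [ 0.96932665  0.15049817 -0.0332735 ]
```

View pics/w4.png

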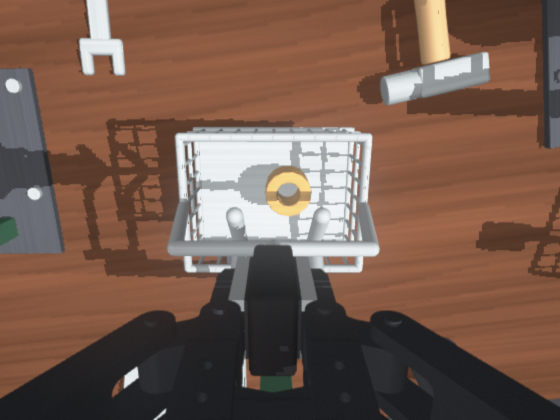

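```bash
python3 -m crank '[{"xyz":[-0.01,0,0],"angular":[0,0,0]},{"xyz":[-0.03,0,0],"angular":[0,0,0]},{"xyz":[-0.055,0,0],"angular":[0,0,0]},{"xyz":[-0.08,0,0],"angular":[0,0,0]},{"xyz":[-0.105,0,0],"angular":[0,0,0]},{"xyz":[-0.125,0,0],"angular":[0,0,0]},{"xyz":[-0.137,0,0],"angular":[0,0,0]},{"xyz":[-0.14,0,0],"angular":[0,0,0]},{"xyz":[-0.14,0,0],"angular":[0,0,0]},{"xyz":[-0.14,0,0],"angular":[0,0,0]}]'
python3 - <<'E'
from h import *
from plant import arm
o=arm.get_obs(); q=o["ee_rot"]; M=R.from_quat([q[1],q[2],q[3],q[0]]).as_matrix(); print(M.round(3), np.arctan2(-M[0,1],M[1,1]),o["torque"])
cv2.imwrite("pics/w5.png",arm.snapshot("wrist")); s=arm.snapshot("scene");cv2.imwrite("pics/s5.png",cv2.resize(s[170:340,250:430],None,fx=3.5,fy=3.5))
E
```

```text
time_s: 8.7
eef_pos: [0.6292, -0.0108, 0.4322]
ee_rot: [0.705, 0.047, 0.706, -0.047]
wrist_force: [-0.0, 0.3, -5.8]
opening: 0.015
[[-0.001  0.132  0.991]
 [ 0.     0.991 -0.132]
 [-1.     0.    -0.001]] -0.13266874956088373 [ 0.00676346  0.05781496 -0.01313716]
```

View pics/s5.png

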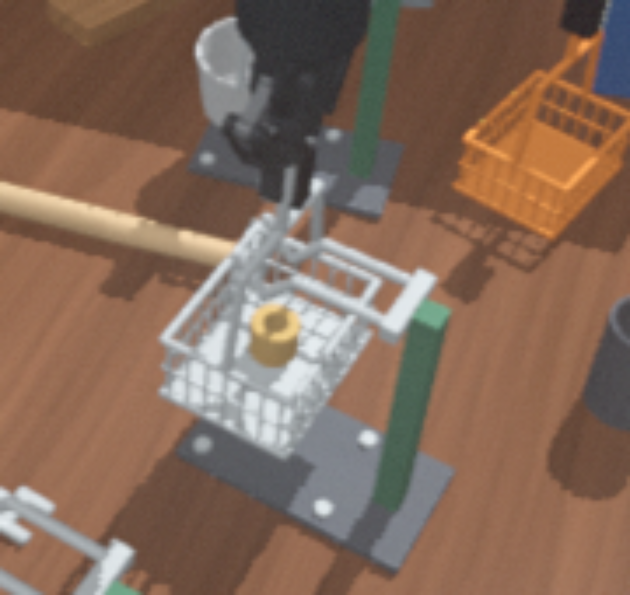

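View pics/w5.png

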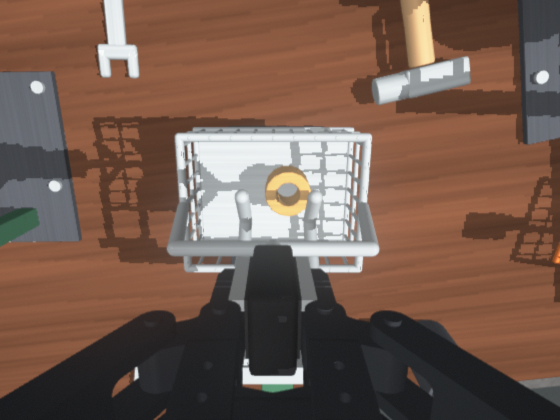

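The basket is off the hook and level, with the bushing inside (288,193). I'll back out 110 mm along −x.

```bash
python3 -m crank '[{"xyz":[0,0,-0.01],"angular":[0,0,0]},{"xyz":[0,0,-0.03],"angular":[0,0,0]},{"xyz":[0,0,-0.07],"angular":[0,0,0]},{"xyz":[0,0,-0.12],"angular":[0,0,0]},{"xyz":[0,0,-0.18],"angular":[0,0,0]},{"xyz":[0,0,-0.24],"angular":[0,0,0]},{"xyz":[0,0,-0.3],"angular":[0,0,0]},{"xyz":[0,0,-0.35],"angular":[0,0,0]},{"xyz":[0,0,-0.39],"angular":[0,0,0]},{"xyz":[0,0,-0.42],"angular":[0,0,0]},{"xyz":[0,0,-0.435],"angular":[0,0,0]},{"xyz":[0,0,-0.44],"angular":[0,0,0]}]'
python3 - <<'E'
from h import *
from plant import arm
o=arm.get_obs(); print(o["qpos"].round(2))
th=-.118; W=np.array([.543,-.272,.285])+.1*np.array([-np.cos(th),-np.sin(th),0]); print(W)
print(togo(o,W,th))
cv2.imwrite("pics/w6.png",arm.snapshot("wrist")); cv2.imwrite("pics/s6.png",arm.snapshot("scene"))
E
```

```text
time_s: 10.3
eef_pos: [0.5202, 0.0038, 0.4326]
ee_rot: [0.705, 0.047, 0.706, -0.047]
wrist_force: [0.5, -0.4, -5.7]
opening: 0.015
[-0.11  0.26 -0.01  1.3   0.    0.02]
[ 0.44369539 -0.26022736  0.285     ]
(array([-0.0284, -1.0871, -0.1636]), array([-0.028 , -0.0012, -0.0003]))
```

View pics/s6.png

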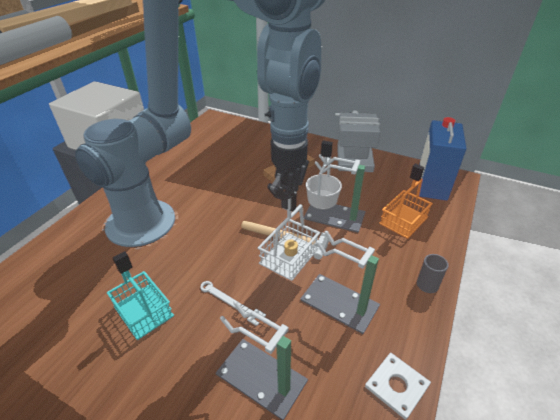

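View pics/w6.png

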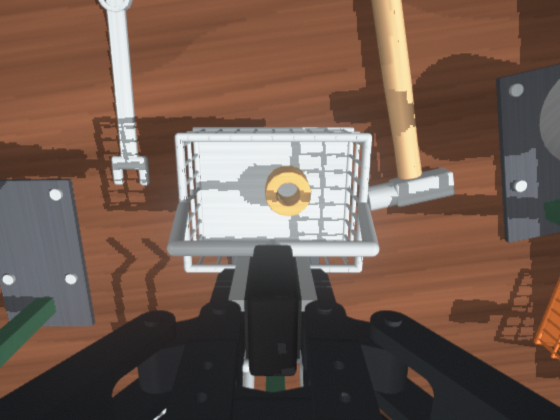

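```bash
python3 -m crank '[{"xyz":[0,-0.01,-0.005],"angular":[0,0,0]},{"xyz":[0,-0.03,-0.015],"angular":[0,0,0]},{"xyz":[0,-0.07,-0.03],"angular":[0,0,0]},{"xyz":[0,-0.12,-0.05],"angular":[0,0,0]},{"xyz":[0,-0.18,-0.07],"angular":[0,0,0]},{"xyz":[0,-0.25,-0.09],"angular":[0,0,0]},{"xyz":[0,-0.32,-0.11],"angular":[0,0,0]},{"xyz":[0,-0.39,-0.13],"angular":[-0.005,0,0]},{"xyz":[0,-0.46,-0.145],"angular":[-0.01,0,0]},{"xyz":[0,-0.53,-0.155],"angular":[-0.015,0,0]},{"xyz":[0,-0.6,-0.162],"angular":[-0.02,0,0]},{"xyz":[0,-0.67,-0.165],"angular":[-0.028,0,0]}]'
python3 -m crank '[{"xyz":[0,-0.07,0],"angular":[0,0,0]},{"xyz":[0,-0.14,0],"angular":[0,0,0]},{"xyz":[0,-0.21,0],"angular":[0,0,0]},{"xyz":[0,-0.27,0],"angular":[0,0,0]},{"xyz":[0,-0.32,0],"angular":[0,0,0]},{"xyz":[0,-0.36,0],"angular":[0,0,0]},{"xyz":[0,-0.39,0],"angular":[0,0,0]},{"xyz":[0,-0.41,0],"angular":[0,0,0]},{"xyz":[0,-0.417,0],"angular":[0,0,0]},{"xyz":[0,-0.417,0],"angular":[0,0,0]},{"xyz":[0,-0.417,0],"angular":[0,0,0]}]'
python3 - <<'E'
from h import *
from plant import arm
o=arm.get_obs(); print(o["qpos"].round(2))
th=-.118; W=np.array([.543,-.272,.285])+.1*np.array([-np.cos(th),-np.sin(th),0]); print(W)
print(togo(o,W,th))
c=arm.calibration("wrist"); im=arm.snapshot("wrist"); np.save("c7.npy",c,allow_pickle=True)
Rz=R.from_euler('z',th).as_matrix()
P=[Rz@np.array(L)+[.543,-.272,0] for L in [(.135,.05,.008),(.135,-.05,.008),(-.045,.05,.008),(-.045,-.05,.008),(-.022,.02,.2037),(-.022,-.02,.2037),(.022,.02,.2037),(.022,-.02,.2037),(0,.02,.1775),(0,-.02,.1775)]]
u=proj(c,P); print(u.round(1).tolist())
cv2.imwrite("pics/w7.png",im)
for p in u: cv2.circle(im,tuple(int(v) for v in p),3,(0,0,255),1)
cv2.imwrite("pics/w7a.png",im); cv2.imwrite("pics/s7.png",arm.snapshot("scene")); cv2.imwrite("pics/t7.png",arm.snapshot("top"))
E
```

```text
time_s: 11.9
eef_pos: [0.4565, -0.1581, 0.4326]
ee_rot: [0.706, 0.042, 0.706, -0.042]
wrist_force: [0.7, 0.3, -5.6]
opening: 0.0151
time_s: 13.28
eef_pos: [0.4449, -0.26, 0.4326]
ee_rot: [0.706, 0.042, 0.706, -0.041]
wrist_force: [0.2, 0.3, -5.9]
opening: 0.0148
[-0.65  0.25 -0.03  1.3  -0.   -0.53]
[ 0.44369539 -0.26022736  0.285     ]
(array([-0.0284, -0.0013, -0.0047]), array([ 0.0007, -0.0018, -0.0006]))
[[313.5, 356.4], [232.6, 356.3], [318.6, 217.9], [227.8, 217.9], [305.7, 351.1], [241.1, 351.0], [304.0, 408.4], [242.7, 408.4], [301.8, 353.5], [244.9, 353.4]]
```

View pics/w7a.png

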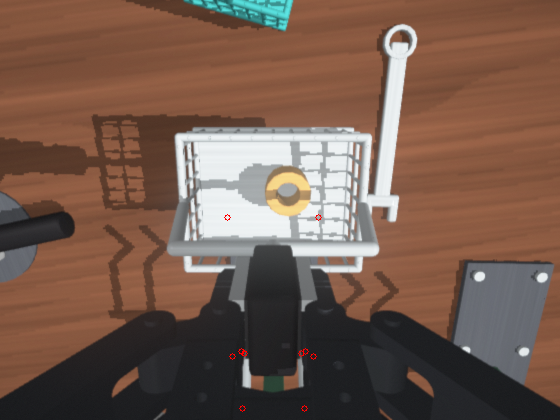

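View pics/s7.png

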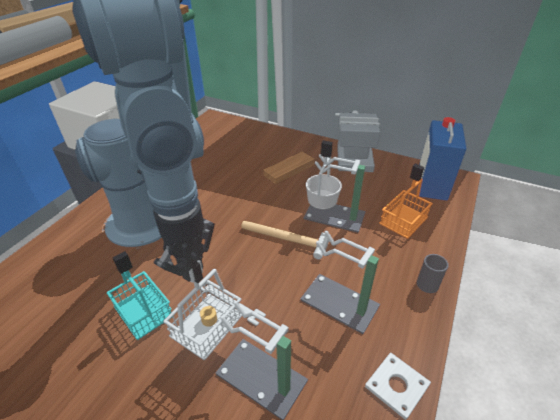

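```bash
python3 -m crank '[{"xyz":[0,0,0.01],"angular":[0,0,0]},{"xyz":[0,0,0.03],"angular":[0,0,0]},{"xyz":[0,0.002,0.06],"angular":[0,0,0]},{"xyz":[0,0.003,0.1],"angular":[0,0,0]},{"xyz":[0,0.003,0.15],"angular":[0,0,0]},{"xyz":[0,0.003,0.2],"angular":[0,0,0]},{"xyz":[0,0.003,0.25],"angular":[0,0,0]},{"xyz":[0,0.003,0.3],"angular":[0,0,0]},{"xyz":[0,0.003,0.34],"angular":[0,0,0]},{"xyz":[0,0.003,0.37],"angular":[0,0,0]},{"xyz":[0,0.003,0.385],"angular":[0,0,0]},{"xyz":[0,0.003,0.39],"angular":[0,0,0]}]'
python3 - <<'E'
from h import *
from plant import arm
o=arm.get_obs(); th=-.118
print(togo(o,[.542,-.271,.243],th))
c=arm.calibration("wrist"); im=arm.snapshot("wrist")
Rz=R.from_euler('z',th).as_matrix()
P=[Rz@np.array(L)+[.543,-.272,0] for L in [(-.022,.02,.2037),(-.022,-.02,.2037),(0,.02,.1775),(0,-.02,.1775),(-.045,.05,.008),(-.045,-.05,.008)]]
u=proj(c,P); print(u.round(1).tolist())
cv2.imwrite("pics/w8.png",im); s=arm.snapshot("scene");cv2.imwrite("pics/s8.png",cv2.resize(s[230:400,160:340],None,fx=3.5,fy=3.5)); t=arm.snapshot("top");cv2.imwrite("pics/t8.png",cv2.resize(t[110:250,320:480],None,fx=4,fy=4))
E
```

```text
time_s: 14.92
eef_pos: [0.5418, -0.2711, 0.4325]
ee_rot: [0.705, 0.042, 0.706, -0.042]
wrist_force: [0.6, -0.4, -6.0]
opening: 0.015
(array([0.1391, 0.0005, 0.0007]), array([-0.0001, -0.0022, -0.0002]))
[[309.5, 199.0], [236.2, 199.0], [304.7, 222.0], [241.0, 221.9], [321.6, 127.7], [224.2, 127.7]]
```

View pics/w8.png

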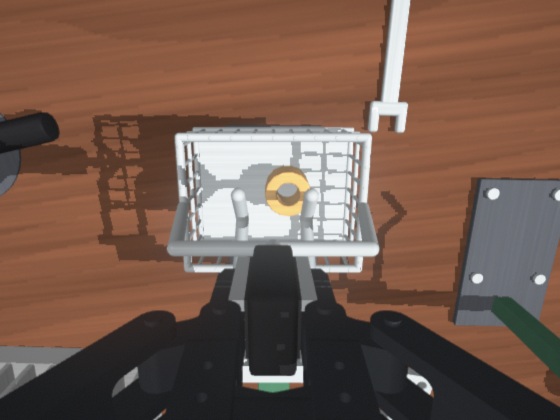

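View pics/s8.png

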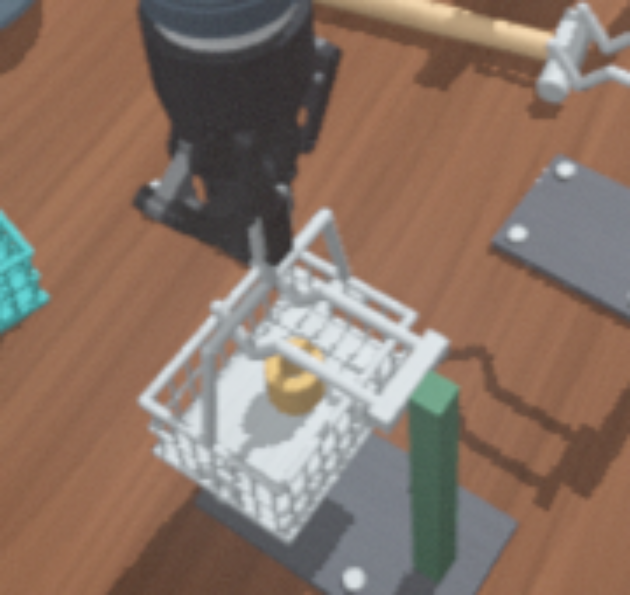

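The prong tips (238,195) and (311,195) are centred on the bar inside the loop, and within about 2 mm of where they were on the source hook. I'll lower the basket.

```bash
python3 -m crank '[{"xyz":[0.01,0,-0.006],"angular":[0,0,0]},{"xyz":[0.03,0,-0.006],"angular":[0,0,0]},{"xyz":[0.055,0,-0.006],"angular":[0,0,0]},{"xyz":[0.08,0,-0.006],"angular":[0,0,0]},{"xyz":[0.1,0,-0.006],"angular":[0,0,0]},{"xyz":[0.115,0,-0.006],"angular":[0,0,0]},{"xyz":[0.125,0,-0.006],"angular":[0,0,0]},{"xyz":[0.132,0,-0.006],"angular":[0,0,0]},{"xyz":[0.136,0,-0.006],"angular":[0,0,0]},{"xyz":[0.138,0,-0.006],"angular":[0,0,0]},{"xyz":[0.138,0,-0.006],"angular":[0,0,0]}]'
python3 - <<'E'
from h import *
from plant import arm
o=arm.get_obs(); print(o["torque"])
im=arm.snapshot("wrist")
cv2.imwrite("pics/w9.png",im); s=arm.snapshot("scene");cv2.imwrite("pics/s9.png",cv2.resize(s[230:400,160:340],None,fx=3.5,fy=3.5))
E
```

```text
time_s: 16.45
eef_pos: [0.5405, -0.271, 0.3984]
ee_rot: [0.706, 0.042, 0.706, -0.042]
wrist_force: [0.6, 0.1, -4.0]
opening: 0.0151
[-0.01542473 -0.24611275 -0.01870727]
```

View pics/w9.png

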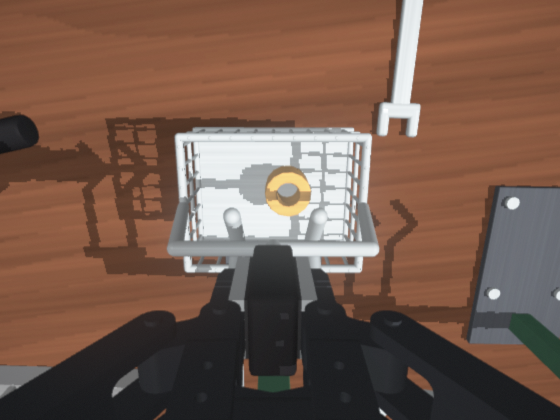

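View pics/s9.png

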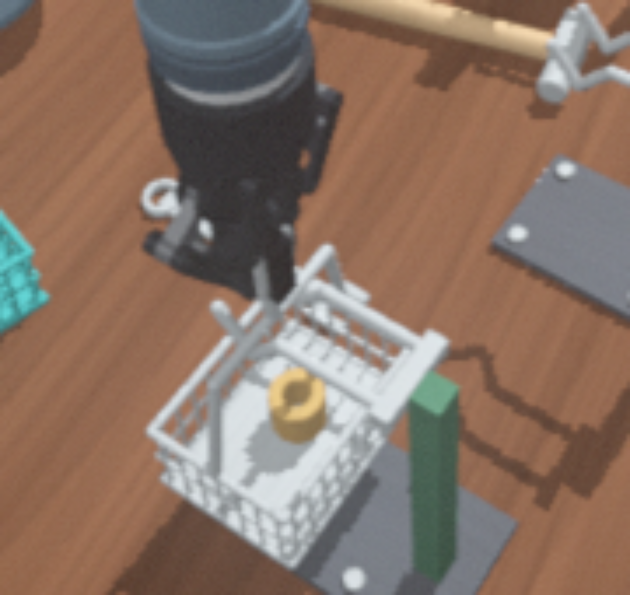

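```bash
python3 -m crank '[{"xyz":[0.002,0,0],"angular":[0,0,0]},{"xyz":[0.004,0,0],"angular":[0,0,0]},{"xyz":[0.004,0,0],"angular":[0,0,0]}]'
python3 -c "
from plant import arm;print(arm.get_obs()['torque'])"
```

```text
time_s: 16.92
eef_pos: [0.5405, -0.271, 0.3979]
ee_rot: [0.706, 0.041, 0.706, -0.042]
wrist_force: [1.3, 1.2, 2.2]
opening: 0.0147
[ 0.10276826 -0.31766483 -0.01613441]
```

```bash
python3 -m crank '[{"xyz":[0,0,0.004],"angular":[0,0,0]},{"xyz":[0,0,0.006],"angular":[0,0,0]},{"xyz":[0,0,0.006],"angular":[0,0,0]}]' - 40
python3 -m crank '[{"xyz":[0,0,0],"angular":[0,0,0]},{"xyz":[0,0,0],"angular":[0,0,0]},{"xyz":[0,0,0],"angular":[0,0,0]},{"xyz":[0,0,0],"angular":[0,0,0]},{"xyz":[0,0,0],"angular":[0,0,0]}]' 0.4 20
python3 - <<'E'
from plant import arm
import cv2
print(arm.get_obs()['torque'])
cv2.imwrite("pics/w10.png",arm.snapshot("wrist"))
E
```

```text
time_s: 17.3
eef_pos: [0.5414, -0.271, 0.3978]
ee_rot: [0.705, 0.042, 0.706, -0.042]
wrist_force: [-1.9, 1.5, 6.2]
opening: 0.0147
time_s: 17.92
eef_pos: [0.5418, -0.2711, 0.3969]
ee_rot: [0.706, 0.042, 0.706, -0.042]
wrist_force: [-0.2, -0.2, 0.4]
opening: 0.0257
[-0.02736752  0.00639087 -0.0292984 ]
```

View pics/w10.png

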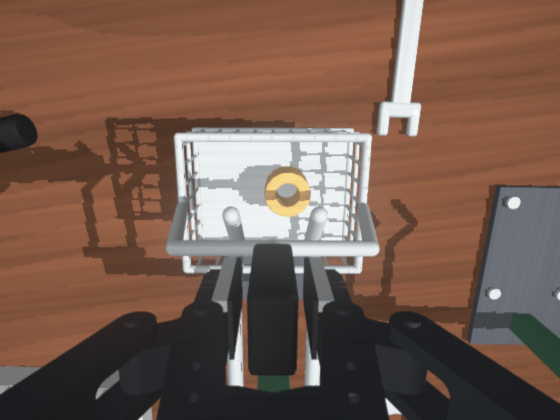

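Released cleanly: the force is about zero and the basket hasn't moved. I'll open fully and rise straight up.

```bash
python3 -m crank '[{"xyz":[0,0,0],"angular":[0,0,0]},{"xyz":[0,0,0],"angular":[0,0,0]},{"xyz":[0,0,0],"angular":[0,0,0]},{"xyz":[0,0,0],"angular":[0,0,0]},{"xyz":[0,0,0],"angular":[0,0,0]},{"xyz":[0,0,0],"angular":[0,0,0]}]' -0.5
python3 -m crank '[{"xyz":[-0.02,0,0],"angular":[0,0,0]},{"xyz":[-0.06,0,0],"angular":[0,0,0]},{"xyz":[-0.12,0,0],"angular":[0,0,0]},{"xyz":[-0.2,0,0],"angular":[0,0,0]},{"xyz":[-0.3,0,0],"angular":[0,0,0]},{"xyz":[-0.4,0,0],"angular":[0,0,0]},{"xyz":[-0.5,0,0],"angular":[0,0,0]},{"xyz":[-0.5,0,0],"angular":[0,0,0]},{"xyz":[-0.5,0,0],"angular":[0,0,0]}]'
python3 -m crank '[{"xyz":[0,0,-0.15],"angular":[0,0,0]},{"xyz":[0,0,-0.3],"angular":[0,0,0]},{"xyz":[0,0,-0.45],"angular":[0,0,0]},{"xyz":[0,0,-0.5],"angular":[0,0,0]},{"xyz":[0,0,-0.5],"angular":[0,0,0]},{"xyz":[0,0,-0.5],"angular":[0,0,0]},{"xyz":[0,0,-0.5],"angular":[0,0,0]}]'
python3 - <<'E'
from h import *
from plant import arm
s=arm.snapshot("scene");cv2.imwrite("pics/s11.png",s);cv2.imwrite("pics/s11c.png",cv2.resize(s[230:400,160:340],None,fx=3.5,fy=3.5)); cv2.imwrite("pics/t11.png",arm.snapshot("top"))
E
```

```text
time_s: 18.73
eef_pos: [0.5417, -0.2711, 0.397]
ee_rot: [0.706, 0.042, 0.706, -0.042]
wrist_force: [0.2, -0.9, 0.2]
opening: 0.0643
time_s: 19.85
eef_pos: [0.5419, -0.2711, 0.5214]
ee_rot: [0.705, 0.042, 0.706, -0.042]
wrist_force: [-0.1, -0.7, 0.7]
opening: 0.0639
time_s: 20.72
eef_pos: [0.4187, -0.2566, 0.5216]
ee_rot: [0.705, 0.042, 0.706, -0.041]
wrist_force: [0.8, -1.1, 0.0]
opening: 0.0644
```

View pics/s11.png

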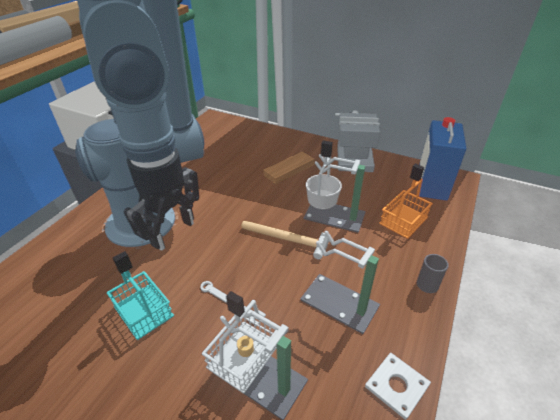

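View pics/s11c.png

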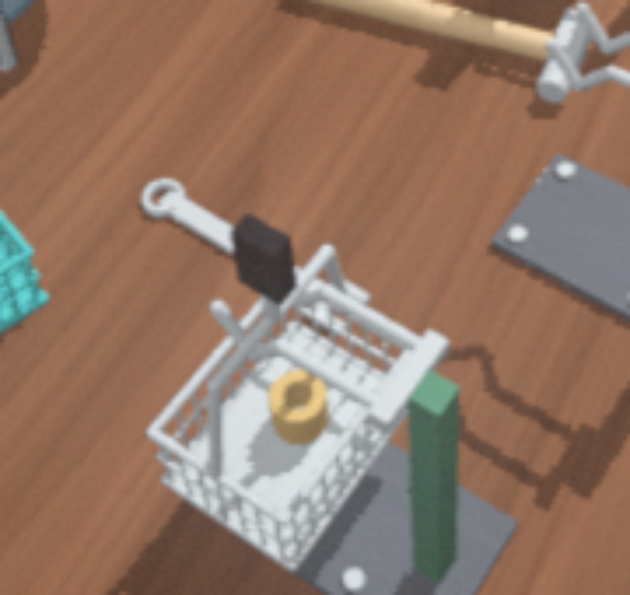

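View pics/t11.png

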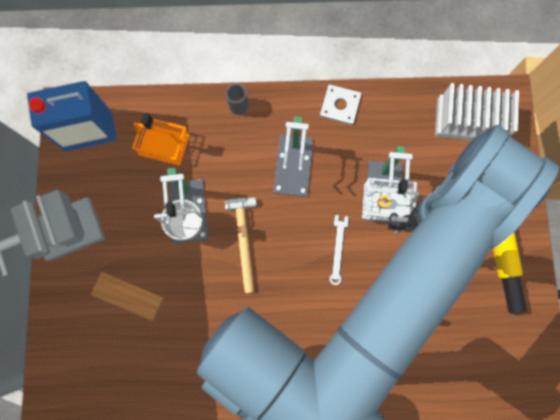

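The basket hangs level in both prongs of the target stand (scene 240,350) with the bushing inside (245,345). The pail (323,190) is where it was, the source hook is empty, and the arm is clear.

```bash
python3 -c "
from plant import arm;print(arm.sign_off())"
```

```text
the job is handed in; nothing more can be done
None
```

The basket now hangs by its bar in both prongs of the formerly empty hook, and I handed the job in at about 21 s of the 51 s allowed.

- **Carry:** I gripped the basket by its block, lifted it 35 mm, and backed it out 110 mm. I then carried it across level at that height, brought it in along +x, and lowered it until the hook took its weight. After that I let go and moved the arm away.
- **Last checks:** In the final pictures the basket hangs level on both prongs with the brass bushing standing inside. The pail is where it was, the orange basket and the turquoise basket look unmoved, and the original hook is empty. The wrist force fell to about zero on release.
- **What disagreed:** The first grasp approach ran joint 6 up to the end of its range, 3.14, so I switched to the half-turn grasp. The wrist camera put the grip block about 3 mm from the estimate I made from the other two cameras. I corrected for that before gripping.

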